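Gather loose dowel pins in the tote's yellow corner and hold it tilted

ROBOT

A 6-joint arm with a two-finger parallel gripper is mounted at the origin on a cart in front of the work surface, level with it; the furniture and walls round the work are solid. World frame = base frame: x ahead of the robot, y to its left, z up, the work surface at z = 0. Lengths are in m, angles in degrees, forces in N, time in s.
With the tool pointing down it reaches from about 0.3 to 0.85 m from the base axis. Payload 4.2 kg.
Tool frame: the origin (TCP) lies on the centre line of the jaws, within the pads' length; the fingertips stand 8 mm ahead of it and the grasp point (between the pads) lies 11 mm behind it; x points along the fingers, y is the direction in which the jaws open and shut, and the axes are right-handed (so a half turn about x gives the same grasp; the last joint's range is limited). The gripper opens to 91 mm and grips with 3 to 60 N. Pads are 32 mm wide; open, the fingers measure 118 mm over their backs; the gripper's body (76 mm by 178 mm) begins 60 mm behind the grasp point.
Start: joints at [65.661, 18.312, 89.639, -0, 72.044, -1.146], TCP at [0.226, 0.529, 0.222] pointing down, gripper open.
Joint ranges: [-177.97, 177.97], [-48.28, 115.42], [12.27, 149.76], [-77.06, 257.06], [2.81, 150.46], [-146.56, 146.56]. Speed limits (degrees/s): [147.25, 147.25, 180, 180, 180, 180].

INTERFACE

Orientations are given as [roll, pitch, yaw] about the fixed x, y, z axes, in that order (R = Rz(yaw) Ry(pitch) Rx(roll)).
In Python, from plant import sensors, optics, job_done gives the robot as it stands.
- The arm moves only by the tool play_rows, never from a script. Its argument "commands" is one flat list of numbers, 7 for each row, row after row: the turn, a rotation vector about the tool's x, y, z in degrees, then the shift along the tool's x, y, z in cm, then the finger opening in cm, from 0 to 9.12. In form: [ax, ay, az, tx, ty, tz, jaw, ax, ay, az, tx, ty, tz, jaw, ...]. A call has exactly 5 rows; each row is the pose to reach, as a shift and turn from the pose measured when the call began, along the tool's axes at that moment; what a row does not reach only later rows make up. A row lasts 1/8 s, in which the tool goes at most 62.5 mm and 10.7 degrees, less where a joint would pass 70% of its speed; a pose out of reach is approached as far as the arm can. A call with a gripper value outside its range is refused whole. The fingers move at their own pace and stop on an object; "squeeze" is the grip in N (left out, the last holds). Time passes only in rows, so rows that repeat a pose let the fingers close, or fill a call up. It gives the time, the measured TCP pose, the force and the opening at its end, in the units of the state.
- sensors.observe(): the state, without advancing time (a new reading comes with each control period).
- optics.camera(name): name is "scene" or "top" or "wrist"; returns (picture, depth): 400x640x3 uint8, red, green, blue; 400x640 float32, m along the optical axis (not along the pixel's ray), 0 where there is no reading.
- optics.camera_model(name): a dict with "fx", "fy", "cx", "cy" (pixels), "R" (3x3) and "t" (3): a world point X has camera coordinates R X + t; the wrist camera has in their place "tool_from_camera" (4x4, takes a point from camera to tool coordinates, whose origin is the TCP and whose axes are the tool frame's). Camera axes: x right, y down, z forward; pixel columns grow to the right and rows downward; lengths in m; the calibration is good to about 2 mm. A picture is of the moment at which its call begins: read the wrist's pose just before it. camera_model takes no time and is no camera call.
- job_done(): hands the job in, once; it reports no verdict.
The state is a dict: "time_s": time; "joints": joint angles; "dq": joint speeds; "effort": joint torques, N m; "tool_pos": TCP position; "ee_rot": TCP orientation; "wrist_force": force on the tool from outside, world axes, zero at the start; "ft_torque": the same for the moment, N m; "width": opening from 0.0 (shut) to 1.0 (fully open).
Only numpy, scipy, OpenCV 4.12 (cv2) and the standard library are available. Lean on these libraries where they do the work, as an engineer would, in place of code of your own. Each camera call takes 0.05 s, during which the arm holds its last target.

TASK

Put the stray dowel pin that lies on the bench into the blue tote with the two others and let it go there. Then take the tote by its black lifting bar and raise that end by about 35 degrees, with the yellow corner staying down on the bench as the lowest point, so that all three pins slide together into the yellow corner. Finish holding it like that: still gripping the bar, the tote tilted and the pins at rest in the corner; leave the mallet, the scraper and the broken sand core where they are.

Things in the scene. Friction and masses are not known exactly. Their poses are not given: they have to be found in the camera images.
- tote: Blue square open tote, 170 x 170 mm outside, 50 mm high, walls and floor 5 mm, 0.4 kg, loose. Origin under its centre; z up, x and y square to the walls. Yellow cap on the (-x, -y) corner, black lifting bar over the (+x, +y) corner. Smooth plastic: pins start to slide at 10 to 15 degrees of tilt and surely reach the corner at 30 to 40; it also slides easily on the bench.
- handle (a point): Middle of the tote's fixed black lifting bar: level, round, 12 mm thick, on two 8 mm steel legs 88 mm apart, square to the diagonal from yellow corner to bar. At (51.75, 51.75, 96) mm in the tote's frame, 46 mm above the rim, free space under it. Axes of the tote: the bar runs along (1, -1, 0), fingers close along (1, 1, 0).
- tote_middle (a point): Middle of the tote's inner floor, 5 mm above its underside; axes of the tote.
- yellow_corner (a point): Inner corner of the tote under the yellow cap, at floor level, at (-80, -80, 5) mm in the tote's frame: here the pins are to gather.
- yellow_foot (a point): Outer bottom corner of the tote under the yellow cap, at (-85, -85, 0) mm in the tote's frame: the point it is tipped about, which stays on the bench.
- side_foot_1 (a point): Outer bottom corner of the tote at (85, -85, 0) mm in its frame.
- side_foot_2 (a point): Outer bottom corner of the tote at (-85, 85, 0) mm in its frame.
- stray_pin_mid (a point): Centre of the stray grey steel dowel pin lying on the bench to the right of the tote (10 mm thick, 45 mm long, 20 g; 5 mm above what it lies on). Its long axis is its own y; grasp it across x. It does not roll.
- tote_pin_1_mid (a point): Centre of a like grey steel pin that lies loose in the tote. Long axis y.
- tote_pin_2_mid (a point): Centre of the other grey steel pin that lies loose in the tote. Long axis y.
- mallet: Wooden mallet lying on the bench left of the tote, 77 x 189 x 48 mm, long along its y; bystander. Origin under its centre.
- scraper: Scraper with a wooden handle lying beyond and right of the tote, 54 x 188 x 24 mm, long along its y; bystander. Origin under its centre.
- broken_core: Broken sand core, a tan lump standing beyond the tote, 48 mm across, 59 mm high; bystander. Origin under its centre.

How it is judged:
By the outcome, as a careful person would: the job done as asked, in the order asked, and still so for the second after the job is handed in, while the arm keeps its last pose, push and grip.
It also fails if it takes over 64 s, if anything falls off the work surface, if the arm or the gripper's body presses on something with over 40 N, if the wrist force passes 120 N, or if a joint passes its speed limit or range.

## Working session

There is one attempt and no reset: what is moved stays moved. The work goes in short steps, Python scripts to look and compute and a tool call to move; the robot and the scene stay as the last step left them, time stands still between calls to the robot, and variables do not carry over. Pictures are saved under pics/ and viewed, and the job is handed in when it is done.

Besides the shell and the picture viewer there is one more tool, called after ">>>" by a JSON object that holds its "name" and its "arguments", one argument or row to a line. play_rows: Moves the arm, as the interface text tells. Its arguments: {"type":"object","properties":{"commands":{"type":"array","items":{"type":"number"}},"squeeze":{"type":"number"}},"required":["commands"]}

```bash
ls; mkdir -p pics
python3 - <<'E'
from plant import sensors, optics
import cv2,numpy as np
print(sensors.observe())
for n in ["scene","top"]:
    p,d=optics.camera(n); cv2.imwrite(f"pics/{n}0.png",p[:,:,::-1]); np.savez(f"{n}0.npz",p=p,d=d)
    print(n,optics.camera_model(n))
print(optics.camera_model("wrist"))
E
```

```text
pics
{'time_s': 0.0, 'joints': array([ 6.56613128e+01,  1.83528194e+01,  8.97075498e+01, -5.97404666e-04,
        7.20447946e+01, -1.14398344e+00]), 'dq': array([-0.02265499,  0.05830902,  0.02012299,  0.08136805,  0.04426526,
        0.062115  ]), 'effort': array([ 2.44275807e-04, -4.12473679e+01, -2.31967413e+01,  7.27327424e-02,
        4.59038280e-02, -1.38846676e-04]), 'tool_pos': array([0.22624378, 0.52806963, 0.22110072]), 'ee_rot': array([ -90.83454209,   89.89483466, -114.02906117]), 'wrist_force': array([ 0.55349331, -0.35835621, -0.33209645]), 'ft_torque': array([ 0.01981313, -0.02819115,  0.01526747]), 'width': 0.998329334504515}
scene {'fx': 397.249619594982, 'fy': 397.249619594982, 'cx': 313.5664455448203, 'cy': 205.28795803165877, 'R': array([[ 0.87175183, -0.48946179,  0.02181504],
       [-0.25699234, -0.49471509, -0.83018788],
       [ 0.41713748,  0.71811151, -0.55705672]]), 't': array([-0.51774396,  0.2121651 ,  0.7664141 ])}
top {'fx': 475.46334712301933, 'fy': 475.46334712301933, 'cx': 316.9805666726456, 'cy': 201.48413046670439, 'R': array([[-9.84967104e-03, -9.99951413e-01, -3.94681835e-04],
       [-9.91229705e-01,  9.81577664e-03, -1.31785139e-01],
       [ 1.31782610e-01, -9.06819912e-04, -9.91278226e-01]]), 't': array([0.00504988, 0.60595219, 1.26448434])}
{'fx': 312.6769739832367, 'fy': 312.6769739832367, 'cx': 314.52504161104446, 'cy': 203.334697466613, 'tool_from_camera': array([[-4.68771066e-05, -2.88755068e-01,  9.57403002e-01,
        -1.62718418e-01],
       [ 9.99999948e-01, -3.17659481e-04, -4.68440990e-05,
         2.98716007e-04],
       [ 3.17654612e-04,  9.57402951e-01,  2.88755068e-01,
        -8.29398467e-02],
       [ 0.00000000e+00,  0.00000000e+00,  0.00000000e+00,
         1.00000000e+00]])}
```

View pics/scene0.png

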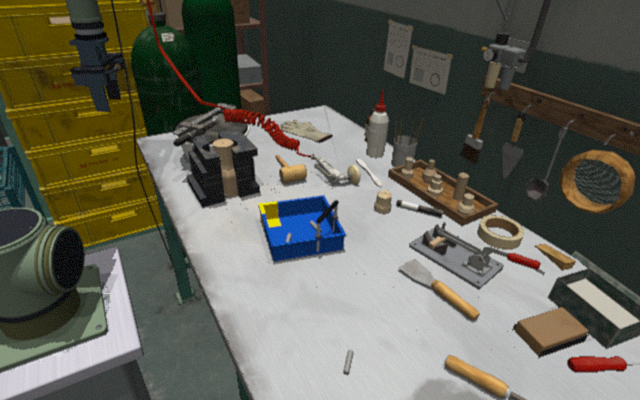

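View pics/top0.png

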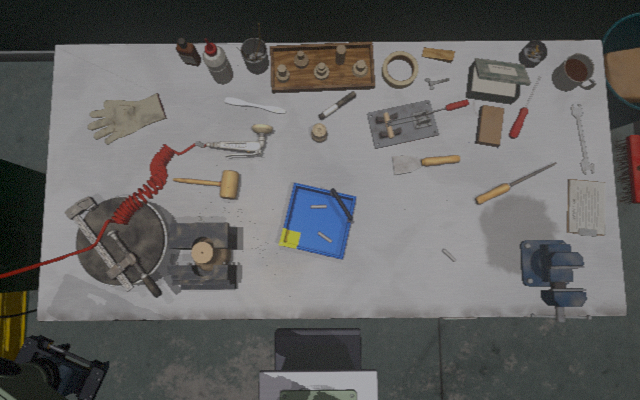

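The top view shows the tote at about (318,222), its yellow corner at (290,239), the bar at about (342,204), and the stray pin at (449,255). The mallet, scraper and core are at (210,182), (425,163) and (319,132), clear of the tote. Next I measure these.

```bash
cat > h.py <<'E'
import numpy as np,cv2
from scipy.spatial.transform import Rotation as Ro
from plant import sensors, optics
def cam(n,pose=None):
    m=optics.camera_model(n)
    K=np.array([[m['fx'],0,m['cx']],[0,m['fy'],m['cy']],[0,0,1]])
    if n=='wrist':
        T=np.eye(4);T[:3,:3]=Ro.from_euler('xyz',pose[1],degrees=True).as_matrix();T[:3,3]=pose[0]
        C=T@m['tool_from_camera'];return K,C[:3,:3],C[:3,3]   # cam->world
    R=np.array(m['R']);return K,R.T,-R.T@np.array(m['t'])
def ray(c,uv,z):
    K,R,o=c;uv=np.atleast_2d(uv).astype(float)
    d=(R@np.linalg.inv(K)@np.c_[uv,np.ones(len(uv))].T).T
    s=(z-o[2])/d[:,2];return o+d*s[:,None]
def proj(c,X):
    K,R,o=c;p=(K@R.T@(np.atleast_2d(X)-o).T).T;return p[:,:2]/p[:,2:]
def pose():
    s=sensors.observe();return s['tool_pos'],s['ee_rot']
def to_tool(dest,Rd=None):
    """dest TCP pos & desired R -> row numbers (deg, cm)"""
    p,e=pose();R=Ro.from_euler('xyz',e,degrees=True).as_matrix()
    t=R.T@(np.array(dest)-p)*100
    rv=np.zeros(3) if Rd is None else Ro.from_matrix(R.T@Rd).as_rotvec(degrees=True)
    return np.round(rv,2),np.round(t,2)
E
python3 - <<'E'
from h import *
f=np.load('top0.npz');p,d=f['p'],f['d'];c=cam('top')
hsv=cv2.cvtColor(p,cv2.COLOR_RGB2HSV)
print(hsv[222,330],hsv[239,290],hsv[255,449],hsv[204,342],hsv[240,449])
# tote: blue + yellow in window
w=np.zeros(d.shape,np.uint8);w[170:270,270:370]=1
blue=((abs(hsv[...,0].astype(int)-108)<12)&(hsv[...,1]>150)).astype(np.uint8)*w
yel=((abs(hsv[...,0].astype(int)-28)<6)&(hsv[...,1]>150)).astype(np.uint8)*w
m=blue|yel
m=cv2.morphologyEx(m,cv2.MORPH_CLOSE,np.ones((9,9)))
cs=max(cv2.findContours(m,0,2)[0],key=cv2.contourArea)
r=cv2.minAreaRect(cs);print(r)
b=cv2.boxPoints(r)
for z in(0,.05):print(z,ray(c,b,z))
ys,xs=np.nonzero(yel);print('yel',xs.mean(),ys.mean(),len(xs),ray(c,[xs.mean(),ys.mean()],.05))
# stray
g=np.zeros(d.shape,np.uint8)
print(hsv[244:266:2,438:462:2,2])
cv2.imwrite('pics/crop.png',cv2.resize(p[165:275,265:475,::-1],None,fx=3.8,fy=3.8,interpolation=cv2.INTER_NEAREST))
E
```

```text
[108 161 173] [ 30 160 167] [ 15   7 140] [113  32  72] [  0   2 154]
((317.695068359375, 220.5458984375), (64.01649475097656, 63.157596588134766), 13.240518569946289)
0 [[ 0.49257052  0.10553701  0.        ]
 [ 0.66649307  0.06449974  0.        ]
 [ 0.62262521 -0.11184289  0.        ]
 [ 0.4501551  -0.06799179  0.        ]]
0.05 [[ 0.49037598  0.10158863  0.05      ]
 [ 0.65777635  0.06209028  0.05      ]
 [ 0.61555355 -0.1076394   0.05      ]
 [ 0.44955117 -0.06543275  0.05      ]]
yel 289.6595744680851 238.30212765957447 235 [[0.50528801 0.07369079 0.05      ]]
[[157 153 153 155 158 153 153 153 154 155 155 157]
 [157 153 156 155 156 156 154 155 157 155 156 156]
 [154 153 144 143 158 154 156 156 155 155 154 158]
 [157 155 111 140 131 154 154 156 152 153 153 152]
 [155 157 134 111 143 124 157 156 157 157 156 156]
 [154 156 157 139 107 143 129 155 154 153 156 156]
 [154 156 156 156 150 102 141 133 153 153 155 155]
 [157 158 155 154 154 150 103 144 129 156 155 157]
 [154 154 153 153 153 154 151 108 134 146 154 155]
 [156 155 155 155 155 154 155 155 156 156 158 158]
 [156 158 156 155 153 156 154 154 155 155 153 155]]
```

View pics/crop.png

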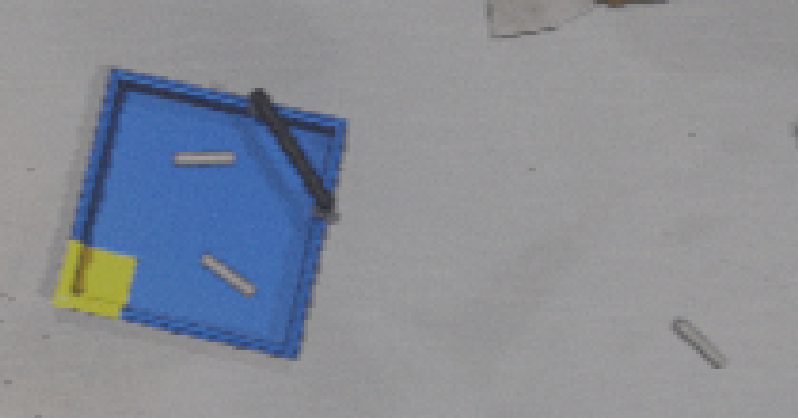

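Run:
```python
from h import *
f=np.load('top0.npz');p,d=f['p'],f['d'];c=cam('top');K,R,o=c
v,u=np.mgrid[0:400,0:640]
X=(R@(np.linalg.inv(K)@np.stack([u.ravel(),v.ravel(),np.ones(u.size)])*d.ravel())).T+o
ok=d.ravel()>0
q=X[ok]
for x0 in np.arange(0.2,.75,.1):
    print(round(x0,2),[ (round(y0,1),round(float(q[(abs(q[:,0]-x0)<.05)&(abs(q[:,1]-y0)<.05)][:,2].max()),3)) for y0 in np.arange(-.5,.65,.1) if ((abs(q[:,0]-x0)<.05)&(abs(q[:,1]-y0)<.05)).any()])
hsv=cv2.cvtColor(p,cv2.COLOR_RGB2HSV)
def seg(m,x0,y0,x1,y1,z):
    w=np.zeros_like(m);w[y0:y1,x0:x1]=m[y0:y1,x0:x1]
    n,l,s,ce=cv2.connectedComponentsWithStats(w);i=1+s[1:,4].argmax()
    pts=np.argwhere(l==i)[:,::-1];r=cv2.minAreaRect(pts.astype(np.float32))
    P=ray(c,pts,z);mu=P.mean(0);e=np.linalg.svd((P-mu)[:,:2])[2][0]
    t=(P-mu)[:,:2]@e
    print('px',pts.mean(0),r,'world',mu,'dir',e,np.degrees(np.arctan2(e[1],e[0])),'len',np.ptp(t),len(pts));return mu,e
g=p.astype(int)
m=(abs(hsv[...,2].astype(int)-155)>7).astype(np.uint8)
s,e=seg(m,436,243,464,267,.005)
wp=((hsv[...,1]<110)&(hsv[...,2]>110)).astype(np.uint8)
P1=seg(wp,306,200,332,213,.01);P2=seg(wp,312,228,336,245,.01)
rim=np.array([[.49037598,.10158863],[.65777635,.06209028],[.61555355,-.1076394],[.44955117,-.06543275]])
cen=rim.mean(0);yx=(rim[3]-rim[0]+rim[2]-rim[1]);yx/=np.linalg.norm(yx);yy=np.array([-yx[1],yx[0]])
print('cen',cen,'x',yx,np.degrees(np.arctan2(yx[1],yx[0])))
for P in(P1,P2):
    print('tote frame',(P[0][:2]-cen)@yx,(P[0][:2]-cen)@yy)
print('bar',cen+.05175*(yx+yy),'yf',cen-.085*(yx+yy))
```

```text
0.2 [(np.float64(-0.5), -0.784), (np.float64(-0.4), -0.779), (np.float64(-0.3), -0.786), (np.float64(-0.2), -0.696), (np.float64(-0.1), -0.015), (np.float64(-0.0), 0.002), (np.float64(0.1), 0.001), (np.float64(0.2), -0.016), (np.float64(0.3), -0.786), (np.float64(0.4), 0.616), (np.float64(0.5), 0.615), (np.float64(0.6), 0.338)]
0.3 [(np.float64(-0.5), 0.008), (np.float64(-0.4), 0.008), (np.float64(-0.3), 0.008), (np.float64(-0.2), 0.01), (np.float64(-0.1), 0.007), (np.float64(-0.0), 0.009), (np.float64(0.1), 0.007), (np.float64(0.2), 0.009), (np.float64(0.3), 0.008), (np.float64(0.4), 0.612), (np.float64(0.5), 0.614), (np.float64(0.6), 0.34)]
0.4 [(np.float64(-0.5), 0.007), (np.float64(-0.4), 0.015), (np.float64(-0.3), 0.009), (np.float64(-0.2), 0.01), (np.float64(-0.1), 0.045), (np.float64(-0.0), 0.008), (np.float64(0.1), 0.009), (np.float64(0.2), 0.148), (np.float64(0.3), 0.153), (np.float64(0.4), 0.147), (np.float64(0.5), 0.134), (np.float64(0.6), 0.298)]
0.5 [(np.float64(-0.5), 0.008), (np.float64(-0.4), 0.013), (np.float64(-0.3), 0.009), (np.float64(-0.2), 0.01), (np.float64(-0.
[... 1061 characters left out ...]
0427266253062424 93
px [317.69090909 206.2       ] ((318.0, 206.5), (3.0, 16.0), 90.0) world [ 0.59661656 -0.0028232   0.01      ] dir [ 0.03438686 -0.9994086 ] -88.02938937574899 len 0.0450739217289625 55
px [324.49152542 236.76271186] ((324.3461608886719, 236.73072814941406), (15.808955192565918, 3.60555100440979), 33.690067291259766) world [ 0.51083243 -0.0208617   0.01      ] dir [-0.59753306 -0.80184427] -126.69341992381169 len 0.0438928928344081 59
cen [ 0.55331426 -0.00234831] x [-0.2394405  -0.97091104] -103.85352044840837
tote frame -0.009907248787425037 0.042156388920521225
tote frame 0.028146731769207515 -0.03681322840219385
bar [ 0.59116786 -0.064984  ] yf [0.49113927 0.10053157]
```

```bash
cat >> h.py <<'E'
def Rdown(yaw):  # tool x down, tool y at world angle yaw
    a=np.radians(yaw);x=np.array([0,0,-1.]);y=np.array([np.cos(a),np.sin(a),0]);return np.c_[x,y,np.cross(x,y)]
def show():
    s=sensors.observe();R=Ro.from_euler('xyz',s['ee_rot'],degrees=True).as_matrix()
    print(s['time_s'],'J',s['joints'].round(1),'p',s['tool_pos'].round(4),'yawy',np.degrees(np.arctan2(R[1,1],R[0,1])).round(2),'F',s['wrist_force'].round(1),'w',s['width']*9.12)
    print(R.round(3))
E
python3 - <<'E'
from h import *
show()
for y in(137.2,-42.8): print(to_tool([.458,-.364,.22],Rdown(y)))
E
```

```text
0.1 J [65.7 18.3 89.7  0.  72.  -1.1] p [0.2263 0.5281 0.2212] yawy 66.81 F [-1.2 -0.1  0.2] w 9.114068821906779
[[-0.001  0.394  0.919]
 [-0.001  0.919 -0.394]
 [-1.    -0.002 -0.   ]]
(array([-7.039e+01, -6.000e-02,  8.000e-02]), array([  0.23, -72.88,  56.43]))
(array([1.0961e+02, 8.0000e-02, 6.0000e-02]), array([  0.23, -72.88,  56.43]))
```

>>> {"name": "play_rows", "arguments": {
  "commands": [3,0,0,-2,-1,0.8,9.1,9,0,0,-3,-5,3.9,9.1,16,0,0,-3,-9.5,7.4,9.1,23,0,0,-3,-14.2,11,9.1,30,0,0,-3,-19,14.7,9.1]
}}

```text
time_s: 0.72
tool_pos: [0.2866, 0.2938, 0.2512]
ee_rot: [-52.6, 89.9, -106.0]
wrist_force: [1.2, -1.0, 0.0]
width: 0.997
```

Run:
```python
from h import *
show()
for y in(-42.8,): print(to_tool([.458,-.364,.22],Rdown(y)))
```

```text
0.725 J [ 4.410e+01  2.100e+00  1.059e+02 -1.000e-01  7.210e+01  7.500e+00] p [0.2866 0.2938 0.2512] yawy 36.63 F [ 1.2 -1.   0. ] w 9.09361991288082
[[-0.001  0.802  0.597]
 [-0.002  0.597 -0.802]
 [-1.    -0.002  0.001]]
(array([7.943e+01, 1.200e-01, 3.000e-02]), array([  3.24, -25.49,  63.01]))
```

>>> {"name": "play_rows", "arguments": {
  "commands": [7,0,0,0,-2.2,5.5,9.1,14,0,0,0,-4.5,11.2,9.1,21,0,0,0,-6.8,16.8,9.1,28,0,0,0,-9,22.4,9.1,35,0,0,0,-11.3,28,9.1]
}}

```text
time_s: 1.35
tool_pos: [0.363, -0.0002, 0.2518]
ee_rot: [4.9, 89.9, -83.7]
wrist_force: [1.5, -0.3, -0.0]
width: 0.996
```

Run:
```python
from h import *
show()
for y in(-42.8,): print(to_tool([.458,-.364,.22],Rdown(y)))
```

```text
1.35 J [-1.800e+00 -2.600e+00  1.104e+02 -1.000e-01  7.210e+01 -3.100e+00] p [ 3.630e-01 -2.000e-04  2.518e-01] yawy 1.4 F [ 1.5 -0.3 -0. ] w 9.085636498684064
[[ 0.     1.     0.024]
 [-0.002  0.024 -1.   ]
 [-1.     0.     0.002]]
(array([44.2 ,  0.09, -0.05]), array([ 3.24,  8.61, 36.59]))
```

>>> {"name": "play_rows", "arguments": {
  "commands": [8,0,0,0,1.3,5.6,9.1,17,0,0,1,2.7,11.5,9.1,26,0,0,2,4,17.3,9.1,35,0,0,3,5.5,23.3,9.1,44,0,0,3,7,29,9.1]
}}

```text
time_s: 1.98
tool_pos: [0.4396, -0.2902, 0.221]
ee_rot: [-42.9, 89.9, -175.9]
wrist_force: [1.0, 0.3, 1.1]
width: 0.997
```

Run:
```python
from h import *
show()
for y in(-42.8,): print(to_tool([.458,-.364,.13],Rdown(y)))
```

```text
1.975 J [-34.6  14.   95.9  -0.1  70.2   8.3] p [ 0.4396 -0.2902  0.221 ] yawy -42.94 F [1.  0.3 1.1] w 9.094233239115098
[[-0.002  0.732 -0.681]
 [-0.    -0.681 -0.732]
 [-1.    -0.001  0.001]]
(array([-0.14,  0.07,  0.06]), array([9.1 , 6.38, 4.14]))
```

>>> {"name": "play_rows", "arguments": {
  "commands": [0,0,0,3,3,2,7,0,0,0,6,6.4,4.1,5,0,0,0,9,6.4,4.1,4,0,0,0,9.1,6.4,4.1,4,0,0,0,9.1,6.4,4.1,4]
}}

```text
time_s: 2.6
tool_pos: [0.4587, -0.3638, 0.1308]
ee_rot: [-9.9, 89.9, -142.8]
wrist_force: [0.0, -0.5, 0.0]
width: 0.479
```

```bash
cat > wl.py <<'E'
from h import *
import sys
show();P=pose();p,d=optics.camera('wrist');n=sys.argv[1]
cv2.imwrite(f'pics/{n}.png',p[:,:,::-1]);np.savez(n+'.npz',p=p,d=d,tp=P[0],te=P[1])
E
python3 wl.py w1
```

```text
2.6 J [-39.5  23.3  95.9  -0.1  60.8   3.4] p [ 0.4587 -0.3638  0.1308] yawy -42.92 F [ 0.  -0.5  0. ] w 4.3730384219433365
[[-0.001  0.732 -0.681]
 [-0.001 -0.681 -0.732]
 [-1.    -0.     0.001]]
```

View pics/w1.png

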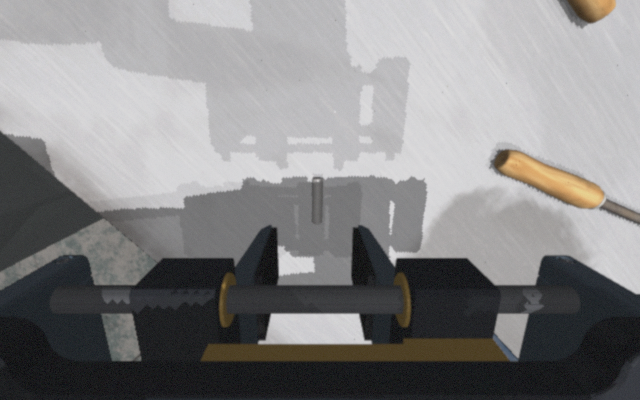

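The pin stands upright in the wrist image at (317,178)–(317,223), centred between the open fingers.

Run:
```python
from h import *
f=np.load('w1.npz');c=cam('wrist',(f['tp'],f['te']))
p=f['p'];g=cv2.cvtColor(p,cv2.COLOR_RGB2GRAY).astype(int)
print(g[165:235:6,306:330:2])
P=ray(c,[[317,178],[317,223]],.008);print(P,P.mean(0),np.linalg.norm(P[1]-P[0]))
print(proj(c,[[.4585,-.3641,.005]]))
```

```text
[[215 214 214 213 213 213 214 215 214 213 214 214]
 [218 217 214 214 214 213 213 214 216 214 215 214]
 [159 208 216 186 119 109 108 123 155 206 207 174]
 [121 122 121  89 102 107 109  96  96 131 136 134]
 [119 120 115  85  95 105 108  94  98 121 120 121]
 [120 119 117  88  93 104 106  97  96 122 131 129]
 [118 119 118  89  95 107 105  94  97 119 121 120]
 [118 122 121  90  97 110 107  92 105 121 132 129]
 [117 118 117  89  98 108 101  91 101 124 133 133]
 [119 121 119  88  96 105 103  94 113 122 134 135]
 [118 120 119 120 119 121 118 121 120 127 134 131]
 [120 121 122 118 123 121 118 123 120 128 135 129]]
[[ 0.4735422  -0.34976488  0.008     ]
 [ 0.44322385 -0.38249422  0.008     ]] [ 0.45838302 -0.36612955  0.008     ] 0.04461402869078419
[[315.62773246 198.54029167]]
```

>>> {"name": "play_rows", "arguments": {
  "commands": [0,0,0,4,0.07,0.1,4,0,0,0,8,0.07,0.1,4,0,0,0,10.5,0.07,0.1,4,0,0,0,12,0.07,0.1,4,0,0,0,12,0.07,0.1,4]
}}

```text
time_s: 3.28
tool_pos: [0.4591, -0.3652, 0.0117]
ee_rot: [52.2, 89.9, -80.7]
wrist_force: [-1.1, 0.8, 0.5]
width: 0.44
```

>>> {"name": "play_rows", "arguments": {
  "commands": [0,0,0,0,0,0,2,0,0,0,0,0,0,0.5,0,0,0,0,0,0,0.5,0,0,0,0,0,0,0.5,0,0,0,0,0,0,0.5],
  "squeeze": 20
}}

```text
time_s: 3.9
tool_pos: [0.4594, -0.3655, 0.0123]
ee_rot: [66.7, 89.9, -66.2]
wrist_force: [-0.0, 0.4, 4.8]
width: 0.105
```

>>> {"name": "play_rows", "arguments": {
  "commands": [0,0,0,-3,0,0,0.5,0,0,0,-8,0,0,0.5,0,0,0,-14,0,-1,0.5,0,0,0,-17,0,-3,0.5,0,0,0,-17,0,-5,0.5]
}}

```text
time_s: 4.53
tool_pos: [0.4948, -0.3289, 0.1847]
ee_rot: [89.1, 89.5, -43.8]
wrist_force: [-1.3, -0.9, -0.3]
width: 0.108
```

Run:
```python
from h import *
show()
print(to_tool([.541,.040,.18],Rdown(31.15)))
```

```text
4.525 J [-34.7  21.2  90.8  -0.1  67.6   8.3] p [ 0.4948 -0.3289  0.1847] yawy -42.92 F [-1.3 -0.9 -0.3] w 0.9806387605171718
[[ 0.006  0.732 -0.681]
 [-0.005 -0.681 -0.732]
 [-1.     0.008  0.   ]]
(array([-74.07,   0.3 ,  -0.38]), array([  0.3 , -21.74, -30.16]))
```

>>> {"name": "play_rows", "arguments": {
  "commands": [-9,0,0,0,-3,-4,0.5,-18,0,0,0,-6,-8.2,0.5,-27,0,0,0,-9,-12.4,0.5,-36,0,0,0,-12,-16.7,0.5,-45,0,0,0,-15,-20.8,0.5]
}}

```text
time_s: 5.15
tool_pos: [0.5256, -0.0721, 0.1813]
ee_rot: [19.9, 89.7, -67.7]
wrist_force: [1.2, -0.7, -0.6]
width: 0.106
```

Run:
```python
from h import *
show()
print(to_tool([.541,.040,.15],Rdown(31.15)))
```

```text
5.15 J [ -8.9  16.   99.2  -0.3  64.7 -11.2] p [ 0.5256 -0.0721  0.1813] yawy 2.39 F [ 1.2 -0.7 -0.6] w 0.9652615739014423
[[ 0.002  0.999  0.042]
 [-0.005  0.042 -0.999]
 [-1.     0.002  0.005]]
(array([-28.76,   0.3 ,  -0.03]), array([  3.08,   2.  , -11.15]))
```

>>> {"name": "play_rows", "arguments": {
  "commands": [-9,0,0,0,0.6,-3.7,0.5,-18,0,0,0,1.3,-7.4,0.5,-28,0,0,0,2,-11.1,0.5,-28.8,0,0,1,2,-11.1,0.5,-28.8,0,0,3,2,-11.1,0.5]
}}

```text
time_s: 5.78
tool_pos: [0.5404, 0.0396, 0.149]
ee_rot: [-28.7, 89.7, -87.5]
wrist_force: [0.4, -0.1, 0.4]
width: 0.105
```

```bash
python3 wl.py w2
python3 - <<'E'
from h import *
print(to_tool([.541,.040,.020],Rdown(31.15)))
f=np.load('w2.npz');c=cam('wrist',(f['tp'],f['te']));print(proj(c,[[.541,.04,.01],[.5533,-.0023,.005],[.4911,.1005,.05],[.5912,-.065,.096]]))
E
```

```text
5.775 J [  3.2  18.7 100.4  -0.4  61.  -27.9] p [0.5404 0.0396 0.149 ] yawy 31.19 F [ 0.4 -0.1  0.4] w 0.9545955099650645
[[ 0.     0.855  0.518]
 [-0.005  0.518 -0.855]
 [-1.    -0.003  0.005]]
(array([0.  , 0.1 , 0.47]), array([12.59,  0.38,  0.04]))
[[315.90102262 194.90692365]
 [305.05814196 232.52012969]
 [301.9810326  115.23871224]
 [302.41711773 354.17266003]]
```

View pics/w2.png

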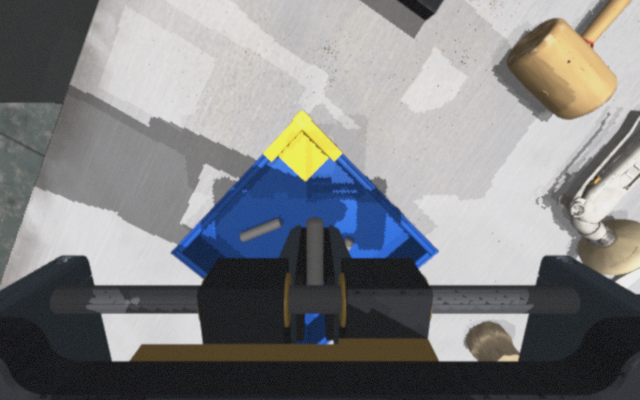

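>>> {"name": "play_rows", "arguments": {
  "commands": [0,0,0,4,0.05,0,0.5,0,0,0,8,0.05,0,0.5,0,0,0,11,0.05,0,0.5,0,0,0,12.6,0.05,0,0.5,0,0,0,13,0.05,0,0.5]
}}

```text
time_s: 6.45
tool_pos: [0.5367, 0.038, 0.0162]
ee_rot: [-88.5, 89.3, -147.4]
wrist_force: [-6.3, 0.4, 27.4]
width: 0.108
```

>>> {"name": "play_rows", "arguments": {
  "commands": [0,0,0,0,0,0,0.5,0,0,0,0.1,0,0,1.5,0,0,0,0.1,0,0,2.5,0,0,0,0.1,0,0,2.5,0,0,0,0.1,0,0,2.5]
}}

```text
time_s: 7.08
tool_pos: [0.5367, 0.038, 0.0152]
ee_rot: [-88.2, 89.3, -147.1]
wrist_force: [0.4, -0.4, 0.3]
width: 0.277
```

>>> {"name": "play_rows", "arguments": {
  "commands": [0,0,0,-1,0,0,2.5,0,0,0,-4,0,0,2.5,0,0,0,-8,0,0,2.5,0,0,0,-13,0,0,3,0,0,0,-18,0,0,4]
}}

```text
time_s: 7.7
tool_pos: [0.5382, 0.0392, 0.1975]
ee_rot: [-86.4, 89.4, -145.3]
wrist_force: [1.7, 0.1, -0.3]
width: 0.41
```

```bash
python3 wl.py w3
python3 - <<'E'
from h import *
p,d=optics.camera('scene');cv2.imwrite('pics/s3.png',cv2.resize(p[150:300,180:480,::-1],None,fx=2.6,fy=2.6))
E
```

```text
7.7 J [  3.1  16.4  96.1  -0.4  68.  -27.8] p [0.5382 0.0392 0.1975] yawy 31.1 F [ 1.7  0.1 -0.3] w 3.7420444158215433
[[-0.009  0.856  0.517]
 [-0.006  0.517 -0.856]
 [-1.    -0.011  0.001]]
```

View pics/w3.png

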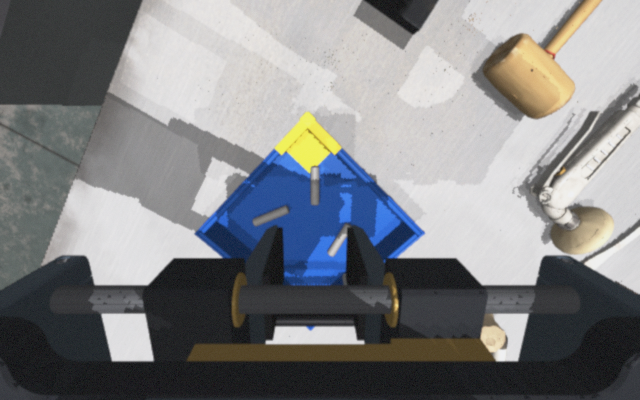

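View pics/s3.png

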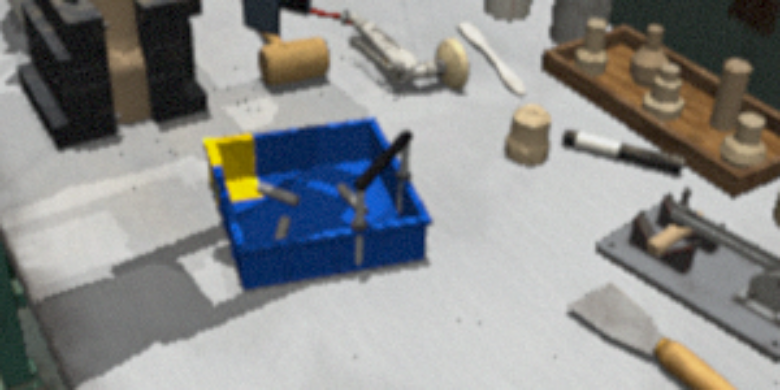

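The stray pin now lies in the tote with the two others: in the wrist image it is at (315,185), the others at (270,215) and (340,240). The bystanders are untouched. I go above the bar and re-measure from there.

Run:
```python
from h import *
print(to_tool([.591,-.065,.23],Rdown(-58.85)))
```

```text
(array([89.95,  0.28, -0.3 ]), array([-2.74, -1.19, 11.49]))
```

>>> {"name": "play_rows", "arguments": {
  "commands": [9,0,0,-2,0,2,4,19,0,0,-2.7,-0.3,4,4,29,0,0,-2.7,-0.6,6,4,39,0,0,-2.7,-0.9,9,4,49,0,0,-2.7,-1.2,11.5,4]
}}

```text
time_s: 8.43
tool_pos: [0.5909, -0.066, 0.2293]
ee_rot: [46.0, 89.6, -62.2]
wrist_force: [0.5, 0.4, -1.8]
width: 0.437
```

Run:
```python
from h import *
show();print(to_tool([.591,-.065,.23],Rdown(-58.85)))
```

```text
8.425 J [-7.3 19.7 86.4 -0.3 73.6 11. ] p [ 0.5909 -0.066   0.2293] yawy -18.24 F [ 0.5  0.4 -1.8] w 3.981872697149242
[[ 0.003  0.95  -0.313]
 [-0.005 -0.313 -0.95 ]
 [-1.     0.004  0.004]]
(array([40.61,  0.14, -0.33]), array([-0.07, -0.02, -0.09]))
```

>>> {"name": "play_rows", "arguments": {
  "commands": [10,0,0,0,0,0,4,20,0,0,0,0,0,4,30,0,0,0,0,0,4,40.6,0,-0.3,0,0,0,4,40.6,0,-0.3,0,0,0,4]
}}

```text
time_s: 9.05
tool_pos: [0.5906, -0.066, 0.229]
ee_rot: [16.5, 89.8, -132.2]
wrist_force: [0.1, 0.1, 0.4]
width: 0.441
```

```bash
python3 wl.py w4
python3 - <<'E'
from h import *
f=np.load('w4.npz');c=cam('wrist',(f['tp'],f['te']));print(proj(c,[[.591,-.065,.096],[.4911,.1005,.05]]))
p,d=optics.camera('top');cv2.imwrite('pics/t4.png',cv2.resize(p[150:300,220:440,::-1],None,fx=3.5,fy=3.5));np.savez('t4.npz',p=p,d=d)
E
```

```text
9.05 J [-7.4 19.9 86.3 -0.1 73.9 51.3] p [ 0.5906 -0.066   0.229 ] yawy -58.71 F [0.1 0.1 0.4] w 4.020031946078473
[[-0.002  0.519 -0.855]
 [-0.002 -0.855 -0.519]
 [-1.     0.001  0.003]]
[[314.77937284 194.86521681]
 [141.99197317 183.57747908]]
```

View pics/w4.png

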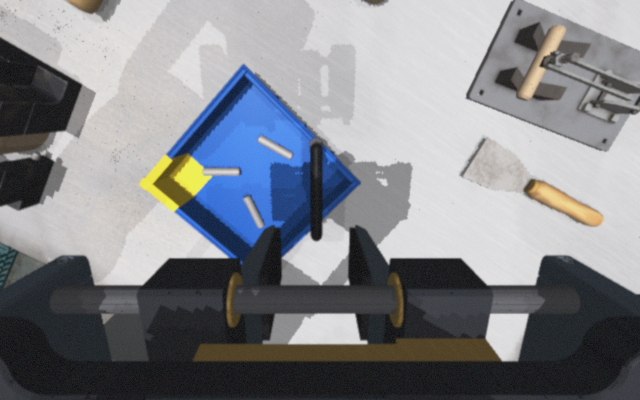

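View pics/t4.png

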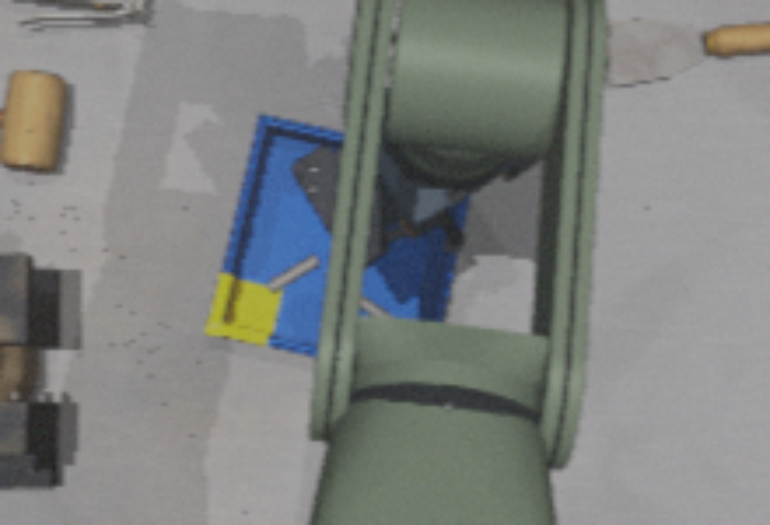

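In the wrist view the bar runs upright at column 317, rows 140 to 240, between the fingers. The yellow corner is at (141,183), the far side corner at (244,66) and the bar corner at (360,183). All three pins are in the tote.

Run:
```python
from h import *
f=np.load('w4.npz');p=f['p'];c=cam('wrist',(f['tp'],f['te']));K,R,o=c
hsv=cv2.cvtColor(p,cv2.COLOR_RGB2HSV)
dk=(hsv[...,2]<55).astype(np.uint8);w=np.zeros_like(dk);w[136:243,305:330]=dk[136:243,305:330]
w=cv2.morphologyEx(w,cv2.MORPH_OPEN,np.ones((3,3)))
n,l,s,ce=cv2.connectedComponentsWithStats(w);i=1+s[1:,4].argmax();print(s[i],ce[i])
x,y,ww,hh=s[i][:4]
cl=[(np.nonzero(l[r]==i)[0].mean()) for r in range(y+6,y+hh-6)];k=np.polyfit(range(y+6,y+hh-6),cl,1);print(k)
E_=[[np.polyval(k,r),r] for r in(y,y+hh)]
P=ray(c,E_,.096);print(P,P.mean(0),np.linalg.norm(P[0]-P[1]))
yf=((abs(hsv[...,0].astype(int)-28)<8)&(hsv[...,1]>120))|((abs(hsv[...,0].astype(int)-108)<14)&(hsv[...,1]>120))
m=yf.astype(np.uint8);m[:, :130]=0;m[:,370:]=0;m[:60]=0;m[255:]=0
m=cv2.morphologyEx(m,cv2.MORPH_CLOSE,np.ones((7,7)))
cs=max(cv2.findContours(m,0,2)[0],key=cv2.contourArea)[:,0]
L=cs[cs[:,0].argmin()];T=cs[cs[:,1].argmin()];Rr=cs[cs[:,0].argmax()];print(L,T,Rr)
Q=ray(c,[L,T,Rr],.05);print(Q);print(np.linalg.norm(Q[1]-Q[0]),np.linalg.norm(Q[2]-Q[1]))
dg=(Q[2]-Q[0])[:2];print('diag',np.linalg.norm(dg),np.degrees(np.arctan2(dg[1],dg[0])),'bar pred',Q[0][:2]+dg/np.linalg.norm(dg)*.19338)
```

```text
[310 143  13  97 952] [315.97689076 192.76890756]
[-3.83896194e-03  3.16682411e+02]
[[ 0.63452592 -0.0400311   0.096     ]
 [ 0.550565   -0.09074583  0.096     ]] [ 0.59254546 -0.06538846  0.096     ] 0.09808883772059725
[140 182] [242  65] [314 137]
[[ 0.49164115  0.10309231  0.05      ]
 [ 0.65799635  0.06127307  0.05      ]
 [ 0.63478484 -0.03751828  0.05      ]]
0.17153104518348436 0.1014815512884652
diag 0.20065256707981324 -44.48852995780251 bar pred [ 0.62959666 -0.03242191]
```

>>> {"name": "play_rows", "arguments": {
  "commands": [0,0,0,4,0.03,-0.15,4,0,0,0,9,0.03,-0.15,4,0,0,0,12.5,0.03,-0.15,4,0,0,0,14.2,0.03,-0.15,4,0,0,0,14.4,0.03,-0.15,4]
}}

```text
time_s: 9.78
tool_pos: [0.5916, -0.0657, 0.0846]
ee_rot: [3.5, 89.8, -145.1]
wrist_force: [-1.1, -0.2, -0.2]
width: 0.435
```

```bash
python3 wl.py w5; python3 -c "
from h import *
print(to_tool([.5922,-.0655,.085],Rdown(-58.9)))"
```

```text
9.775 J [-7.4 26.7 97.7 -0.2 55.7 51.3] p [ 0.5916 -0.0657  0.0846] yawy -58.61 F [-1.1 -0.2 -0.2] w 3.969387632919394
[[-0.003  0.521 -0.854]
 [-0.002 -0.854 -0.521]
 [-1.     0.     0.004]]
(array([ 0.27,  0.12, -0.08]), array([ 0.04, -0.03, -0.  ]))
```

View pics/w5.png

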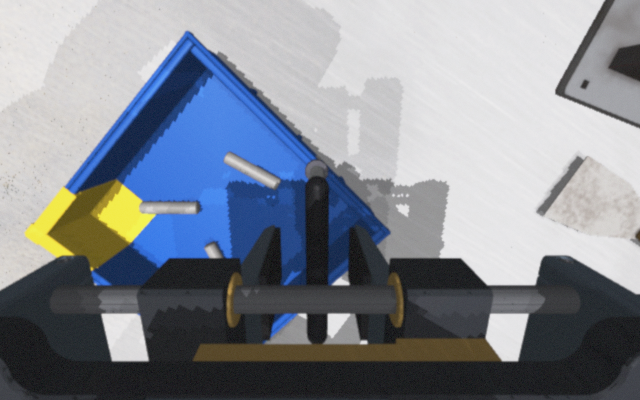

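The bar (column 317) is centred between the fingers, so I grip it.

>>> {"name": "play_rows", "arguments": {
  "commands": [0.2,0,0,0,0,0,2.5,0.2,0,0,0,0,0,0.8,0.2,0,0,0,0,0,0.8,0.2,0,0,0,0,0,0.8,0.2,0,0,0,0,0,0.8],
  "squeeze": 45
}}

```text
time_s: 10.45
tool_pos: [0.5927, -0.0659, 0.0862]
ee_rot: [64.6, 89.8, -84.2]
wrist_force: [-0.4, -0.2, 4.6]
width: 0.122
```

```bash
cat > arc.py <<'E'
from h import *
import sys
# bar (grasp) and foot in tote rotation plane; targets for tote tilt a: TCP pose rows relative to measured
p,e=pose();R=Ro.from_euler('xyz',e,degrees=True).as_matrix()
G0=np.array([.5920,-.0655,.096-0.0]); d=np.array([.518,-.855,0]);d/=np.linalg.norm(d)
F=G0-.19338*d;F[2]=0
ax=np.cross(d,[0,0,1.]);  # raise bar: rotate d toward +z
T0=np.load('grasp.npz') if len(sys.argv)>2 else None
if T0 is None:
    np.savez('grasp.npz',p=p,R=R);Tp,TR=p,R
else: Tp,TR=T0['p'],T0['R']
for a in eval(sys.argv[1]):
    Q=Ro.from_rotvec(np.radians(a)*ax).as_matrix()
    P=F+Q@(Tp-F);RR=Q@TR
    print(a,P.round(4),np.r_[Ro.from_matrix(R.T@RR).as_rotvec(degrees=True),R.T@(P-p)*100].round(2))
show()
E
python3 arc.py "[0,2,5,8,11,14,20,27,35]"
```

```text
0 [ 0.5927 -0.0659  0.0862] [ 0.  0.  0. -0. -0. -0.]
2 [ 0.5911 -0.0632  0.0929] [ 0.    0.    2.   -0.67 -0.31  0.  ]
5 [ 0.5885 -0.0588  0.1028] [ 0.01  0.    5.   -1.66 -0.82  0.  ]
8 [ 0.5855 -0.054   0.1124] [ 0.01  0.    8.   -2.62 -1.38  0.  ]
11 [ 0.5824 -0.0488  0.1216] [ 1.00e-02  0.00e+00  1.10e+01 -3.55e+00 -1.99e+00  0.00e+00]
14 [ 0.5789 -0.0431  0.1306] [ 2.00e-02  0.00e+00  1.40e+01 -4.45e+00 -2.65e+00  1.00e-02]
20 [ 0.5714 -0.0307  0.1474] [ 2.00e-02  1.00e-02  2.00e+01 -6.13e+00 -4.10e+00  1.00e-02]
27 [ 0.5615 -0.0143  0.1649] [ 3.00e-02  1.00e-02  2.70e+01 -7.89e+00 -6.01e+00  1.00e-02]
35 [0.5489 0.0064 0.1819] [ 4.00e-02  1.00e-02  3.50e+01 -9.60e+00 -8.43e+00  1.00e-02]
10.45 J [-7.4 26.7 97.6 -0.2 55.7 51.5] p [ 0.5927 -0.0659  0.0862] yawy -58.81 F [-0.4 -0.2  4.6] w 1.108129365113289
[[ 0.     0.518 -0.855]
 [-0.003 -0.855 -0.518]
 [-1.     0.002  0.001]]
```

>>> {"name": "play_rows", "arguments": {
  "commands": [0,0,1,-0.33,-0.15,0,0.8,0,0,2,-0.67,-0.31,0,0.8,0,0,3.5,-1.17,-0.56,0,0.8,0,0,5,-1.66,-0.82,0,0.8,0,0,5,-1.66,-0.82,0,0.8]
}}

```text
time_s: 11.08
tool_pos: [0.588, -0.058, 0.1031]
ee_rot: [89.2, 84.9, -59.5]
wrist_force: [0.3, 0.0, -3.6]
width: 0.121
```

```bash
python3 arc.py "[5,7,9,11,13,15,17,19]" 1; python3 wl.py w6
```

```text
5 [ 0.5885 -0.0588  0.1028] [ 0.08  0.   -0.01  0.04  0.1   0.  ]
7 [ 0.5865 -0.0557  0.1092] [ 0.08 -0.    1.99 -0.63 -0.21  0.  ]
9 [ 0.5845 -0.0523  0.1155] [ 0.08 -0.    3.99 -1.29 -0.55  0.  ]
11 [ 0.5824 -0.0488  0.1216] [ 0.09 -0.    5.99 -1.94 -0.9   0.01]
13 [ 0.5801 -0.0451  0.1276] [ 0.09 -0.    7.99 -2.58 -1.28  0.01]
15 [ 0.5777 -0.0412  0.1335] [ 0.09 -0.    9.99 -3.2  -1.69  0.01]
17 [ 0.5753 -0.0371  0.1392] [ 9.000e-02 -0.000e+00  1.199e+01 -3.810e+00 -2.110e+00  1.000e-02]
19 [ 0.5727 -0.0329  0.1447] [ 1.000e-01 -1.000e-02  1.399e+01 -4.410e+00 -2.550e+00  1.000e-02]
11.075 J [-4.4 24.  99.6 -5.3 53.6 57.3] p [ 0.588  -0.058   0.1031] yawy -58.73 F [ 0.3  0.  -3.6] w 1.1033906469192556
[[ 0.045  0.517 -0.855]
 [-0.077 -0.851 -0.519]
 [-0.996  0.09   0.001]]
11.075 J [-4.4 24.  99.6 -5.3 53.6 57.3] p [ 0.588  -0.058   0.1031] yawy -58.73 F [ 0.3  0.  -3.6] w 1.1033906469192556
[[ 0.045  0.517 -0.855]
 [-0.077 -0.851 -0.519]
 [-0.996  0.09   0.001]]
```

View pics/w6.png

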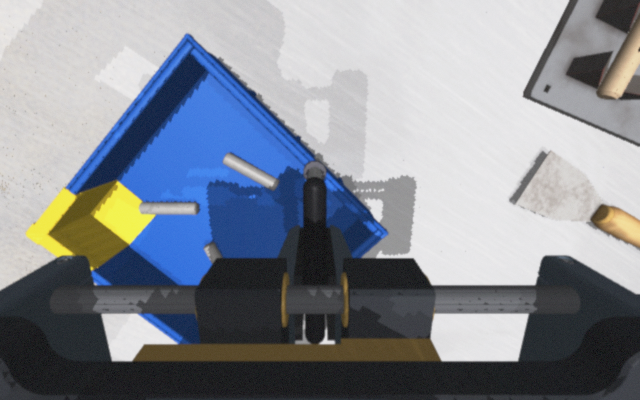

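>>> {"name": "play_rows", "arguments": {
  "commands": [0,0,1,-0.31,-0.05,0,0.8,0,0,2.5,-0.79,-0.29,0,0.8,0,0,4.5,-1.45,-0.63,0,0.8,0,0,6.5,-2.1,-1,0,0.8,0,0,8,-2.58,-1.28,0,0.8]
}}

```text
time_s: 11.75
tool_pos: [0.5802, -0.045, 0.128]
ee_rot: [89.8, 76.8, -58.9]
wrist_force: [0.2, 0.4, -4.7]
width: 0.119
```

```bash
python3 arc.py "[13,15,17,19,21,23,25]" 1
```

```text
13 [ 0.5801 -0.0451  0.1276] [ 0.07 -0.03 -0.09  0.03 -0.    0.01]
15 [ 0.5777 -0.0412  0.1335] [ 0.07 -0.03  1.91 -0.64 -0.31  0.01]
17 [ 0.5753 -0.0371  0.1392] [ 0.08 -0.03  3.91 -1.3  -0.65  0.01]
19 [ 0.5727 -0.0329  0.1447] [ 0.08 -0.03  5.91 -1.95 -1.    0.01]
21 [ 0.5701 -0.0285  0.15  ] [ 0.08 -0.03  7.91 -2.59 -1.38  0.01]
23 [ 0.5673 -0.0239  0.1552] [ 0.08 -0.04  9.91 -3.21 -1.78  0.01]
25 [ 0.5644 -0.0192  0.1601] [ 8.000e-02 -4.000e-02  1.191e+01 -3.820e+00 -2.200e+00  1.000e-02]
11.75 J [  0.8  20.3 102.7 -14.7  51.2  68.2] p [ 0.5802 -0.045   0.128 ] yawy -58.73 F [ 0.2  0.4 -4.7] w 1.084899297385805
[[ 0.118  0.505 -0.855]
 [-0.196 -0.832 -0.519]
 [-0.973  0.229  0.001]]
```

>>> {"name": "play_rows", "arguments": {
  "commands": [0,0,0.5,0.05,-0.12,0,0.8,0,0,2,-0.46,-0.37,0,0.8,0,0,4,-1.12,-0.71,0,0.8,0,0,6,-1.77,-1.05,0,0.8,0,0,8,-2.41,-1.43,0,0.8]
}}

```text
time_s: 12.38
tool_pos: [0.5701, -0.0283, 0.1484]
ee_rot: [90.0, 68.7, -58.8]
wrist_force: [0.3, -0.3, -4.0]
width: 0.121
```

```bash
python3 arc.py "[21,23,25,27,29,31,33,35]" 1;  python3 - <<'E'
from h import *
p,d=optics.camera('scene');cv2.imwrite('pics/s7.png',cv2.resize(p[120:290,180:440,::-1],None,fx=3,fy=3))
E
```

```text
21 [ 0.5701 -0.0285  0.15  ] [ 0.04 -0.07 -0.17 -0.15  0.07  0.02]
23 [ 0.5673 -0.0239  0.1552] [ 0.04 -0.07  1.83 -0.82 -0.24  0.02]
25 [ 0.5644 -0.0192  0.1601] [ 0.04 -0.07  3.83 -1.48 -0.57  0.02]
27 [ 0.5615 -0.0143  0.1649] [ 0.04 -0.07  5.83 -2.13 -0.93  0.02]
29 [ 0.5585 -0.0093  0.1695] [ 0.04 -0.07  7.83 -2.77 -1.3   0.02]
31 [ 0.5554 -0.0042  0.1738] [ 0.04 -0.07  9.83 -3.4  -1.7   0.02]
33 [0.5522 0.001  0.178 ] [ 0.04 -0.07 11.83 -4.01 -2.12  0.02]
35 [0.5489 0.0064 0.1819] [ 0.05 -0.07 13.83 -4.6  -2.57  0.02]
12.375 J [  7.   17.6 105.8 -25.5  50.4  81.1] p [ 0.5701 -0.0283  0.1484] yawy -58.77 F [ 0.3 -0.3 -4. ] w 1.105374918221062
[[ 0.188  0.483 -0.855]
 [-0.311 -0.797 -0.518]
 [-0.932  0.363  0.   ]]
```

View pics/s7.png

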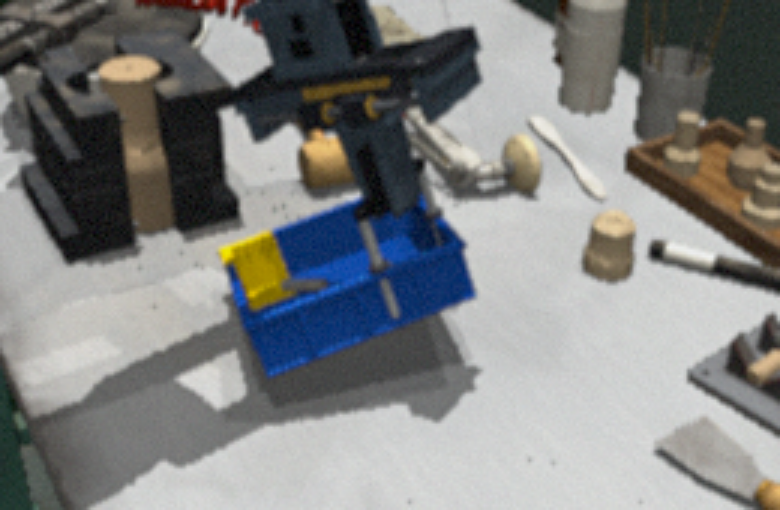

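>>> {"name": "play_rows", "arguments": {
  "commands": [0,0,1,-0.3,-0.2,0,0.8,0,0,2.5,-0.86,-0.42,0,0.8,0,0,4,-1.35,-0.67,0,0.8,0,0,6,-2,-1.02,0,0.8,0,0,7.83,-2.58,-1.38,0,0.8]
}}

```text
time_s: 13.05
tool_pos: [0.5581, -0.0082, 0.1677]
ee_rot: [90.1, 60.8, -58.7]
wrist_force: [0.0, -0.6, -2.9]
width: 0.12
```

```bash
python3 arc.py "[29,31,33,35]" 1; python3 wl.py w8
```

```text
29 [ 0.5585 -0.0093  0.1695] [ 0.02 -0.12 -0.05 -0.1   0.19  0.03]
31 [ 0.5554 -0.0042  0.1738] [ 0.02 -0.12  1.95 -0.78 -0.12  0.03]
33 [0.5522 0.001  0.178 ] [ 0.03 -0.12  3.95 -1.44 -0.45  0.02]
35 [0.5489 0.0064 0.1819] [ 0.03 -0.12  5.95 -2.09 -0.81  0.02]
13.05 J [ 13.8  15.9 108.5 -36.1  52.2  94.3] p [ 0.5581 -0.0082  0.1677] yawy -58.78 F [ 0.  -0.6 -2.9] w 1.0911380196960836
[[ 0.253  0.452 -0.855]
 [-0.417 -0.747 -0.519]
 [-0.873  0.488 -0.001]]
13.05 J [ 13.8  15.9 108.5 -36.1  52.2  94.3] p [ 0.5581 -0.0082  0.1677] yawy -58.78 F [ 0.  -0.6 -2.9] w 1.0911380196960836
[[ 0.253  0.452 -0.855]
 [-0.417 -0.747 -0.519]
 [-0.873  0.488 -0.001]]
```

View pics/w8.png

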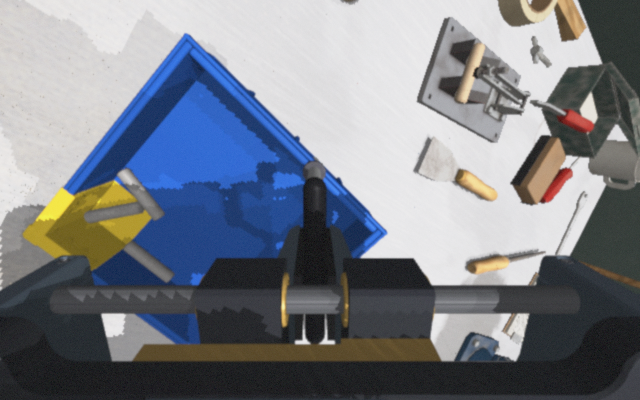

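>>> {"name": "play_rows", "arguments": {
  "commands": [0,0,1,-0.33,-0.2,0,0.8,0,0,2.5,-0.8,-0.4,0,0.8,0,0,4.5,-1.45,-0.75,0,0.8,0,0,6.5,-2.1,-1.1,0,0.8,0,0,6.5,-2.1,-1.1,0,0.8]
}}

```text
time_s: 13.72
tool_pos: [0.5472, 0.0103, 0.1803]
ee_rot: [90.1, 54.4, -58.6]
wrist_force: [-0.1, -0.1, -4.1]
width: 0.122
```

>>> {"name": "play_rows", "arguments": {
  "commands": [0,0,0,0,0,0,0.8,0,0,0,0,0,0,0.8,0,0,0,0,0,0,0.8,0,0,0,0,0,0,0.8,0,0,0,0,0,0,0.8]
}}

```text
time_s: 14.35
tool_pos: [0.5473, 0.0102, 0.1803]
ee_rot: [90.1, 54.4, -58.6]
wrist_force: [0.9, -0.5, -4.8]
width: 0.121
```

```bash
python3 arc.py "[35,36,38]" 1; python3 wl.py w9
python3 - <<'E'
from h import *
im=cv2.imread('pics/w9.png');cv2.imwrite('pics/w9c.png',cv2.resize(im[130:310,10:230],None,fx=3.3,fy=3.3,interpolation=cv2.INTER_CUBIC))
p,d=optics.camera('scene');cv2.imwrite('pics/s9.png',cv2.resize(p[120:290,180:440,::-1],None,fx=3,fy=3))
p,d=optics.camera('top');cv2.imwrite('pics/t9.png',cv2.resize(p[150:300,220:440,::-1],None,fx=3.5,fy=3.5));np.savez('t9.npz',p=p,d=d)
E
```

```text
35 [0.5489 0.0064 0.1819] [ 0.08 -0.2  -0.49  0.11  0.43  0.06]
36 [0.5473 0.0091 0.1838] [ 0.08 -0.2   0.51 -0.23  0.28  0.06]
38 [0.5439 0.0147 0.1874] [ 0.08 -0.2   2.51 -0.9  -0.04  0.06]
14.35 J [ 19.8  15.3 110.5 -44.   55.2 104.8] p [0.5473 0.0102 0.1803] yawy -58.71 F [ 0.9 -0.5 -4.8] w 1.1029919830629895
[[ 0.304  0.422 -0.854]
 [-0.497 -0.695 -0.52 ]
 [-0.813  0.583 -0.001]]
14.35 J [ 19.8  15.3 110.5 -44.   55.2 104.8] p [0.5473 0.0102 0.1803] yawy -58.71 F [ 0.9 -0.5 -4.8] w 1.1029919830629895
[[ 0.304  0.422 -0.854]
 [-0.497 -0.695 -0.52 ]
 [-0.813  0.583 -0.001]]
```

View pics/w9c.png

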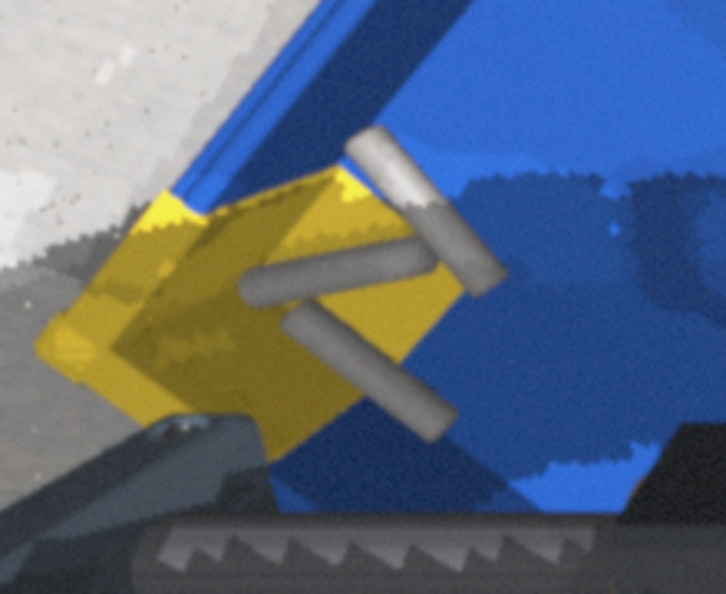

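View pics/s9.png

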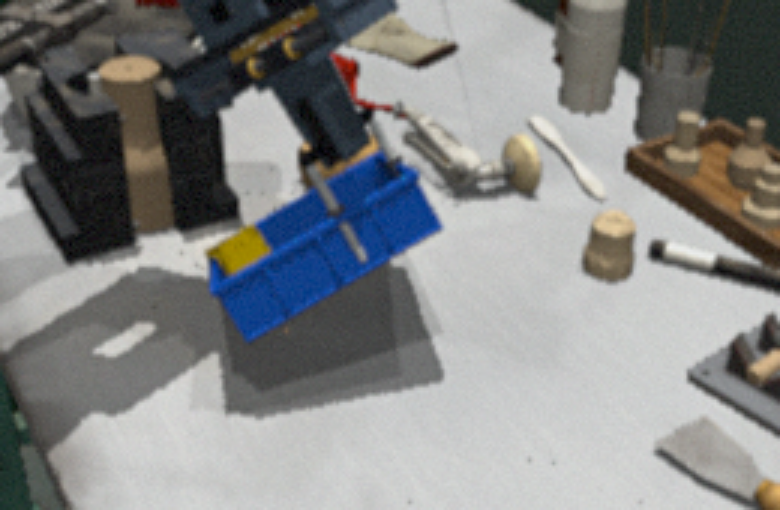

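View pics/t9.png

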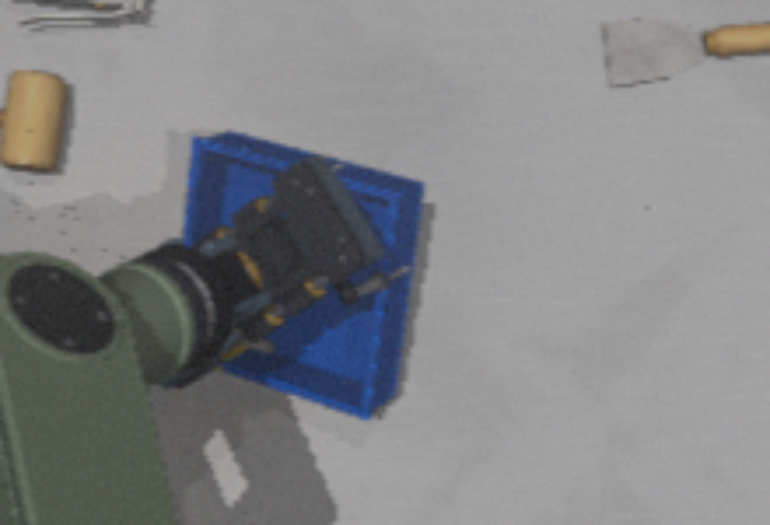

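```bash
cat > pins.py <<'E'
from h import *
import sys
# tote pose in tool frame, from the grasp moment
g=np.load('grasp.npz');C=np.array([.5533,-.0023,0.])
n=sys.argv[1];f=np.load(n+'.npz');p=f['p']
d=np.array([.518,-.855,0]);d/=np.linalg.norm(d);a=np.degrees(np.arctan2(d[1],d[0]))-45
Rt=Ro.from_euler('z',a,degrees=True).as_matrix()
G=np.array([.592,-.0655,0]);Ot=G-Rt@np.array([.05175,.05175,0])
Rrel=g['R'].T@Rt;trel=g['R'].T@(Ot-g['p'])
Rn=Ro.from_euler('xyz',f['te'],degrees=True).as_matrix()
RT=Rn@Rrel;OT=Rn@trel+f['tp']
W=lambda X:(RT@np.atleast_2d(X).T).T+OT
c=cam('wrist',(f['tp'],f['te']))
pts=np.array([[-80,-80,5],[-80,-80,50],[-85,-85,50],[-85,-85,0],[85,-85,0],[-85,85,0],[85,85,0],[-85,85,50],[51.75,51.75,96]])/1000
w=W(pts)
for X,y,u in zip(pts*1000,w,proj(c,w)):print(X,y.round(4),u.round(1))
print('tilt',np.degrees(np.arccos(RT[2,2])))
K,R,o=c
def floor(uv,h):
    # ray in tote frame to plane z=h
    dd=RT.T@R@np.linalg.inv(K)@np.r_[uv,1];oo=RT.T@(o-OT);return (oo+dd*(h-oo[2])/dd[2])*1000
E
cat > m9.py <<'E'
from pins import *
cr=lambda x,y:np.array([10+x/3.3,130+y/3.3])
for nm,A,B in [('A',(365,138),(488,285)),('B',(252,288),(430,250)),('C',(297,312),(442,430))]:
    for h in(.01,.018):
        P,Q=floor(cr(*A),h),floor(cr(*B),h);print(nm,h,P.round(1),Q.round(1),'mid',((P+Q)/2).round(1),'len',np.linalg.norm(P-Q).round(1))
im=cv2.imread('pics/w9.png')
for u in proj(c,W([[-.08,-.08,.005],[-.08,0,.005],[0,-.08,.005],[-.08,-.08,.05]])): cv2.circle(im,tuple(int(v) for v in u.round()),2,(0,0,255),-1)
cv2.imwrite('pics/w9d.png',cv2.resize(im[30:310,10:330],None,fx=2.4,fy=2.4))
E
python3 m9.py w9
```

```text
[-80. -80.   5.] [0.4925 0.1    0.0056] [ 87.9 213.3]
[-80. -80.  50.] [0.4788 0.1222 0.0423] [ 42.6 234.3]
[-85. -85.  50.] [0.4758 0.1272 0.0382] [ 32.2 234.3]
[-85. -85.   0.] [ 0.491   0.1024 -0.0026] [ 83.6 211.4]
[ 85. -85.   0.] [ 0.4392 -0.0438  0.067 ] [237.5 331.3]
[-85.  85.   0.] [0.6445 0.0814 0.0675] [213.7  54.2]
[85. 85.  0.] [ 0.5927 -0.0648  0.137 ] [370.4 210.9]
[-85.  85.  50.] [0.6293 0.1061 0.1082] [187.   39.7]
[51.75 51.75 96.  ] [0.5437 0.0154 0.1879] [314.8 266.1]
tilt 35.48880913198316
A 0.01 [-79.5 -29.3  10. ] [-37.  -38.5  10. ] mid [-58.3 -33.9  10. ] len 43.5
A 0.018 [-77.1 -24.7  18. ] [-36.  -33.6  18. ] mid [-56.6 -29.1  18. ] len 42.0
B 0.01 [-77.5 -79.9  10. ] [-52.4 -41.2  10. ] mid [-65.  -60.6  10. ] len 46.2
B 0.018 [-75.1 -73.6  18. ] [-50.9 -36.1  18. ] mid [-63.  -54.9  18. ] len 44.6
C 0.01 [-66.1 -77.5  10. ] [-21.6 -78.7  10. ] mid [-43.9 -78.1  10. ] len 44.5
C 0.018 [-64.2 -71.2  18. ] [-21.1 -72.4  18. ] mid [-42.7 -71.8  18. ] len 43.0
```

View pics/w9d.png

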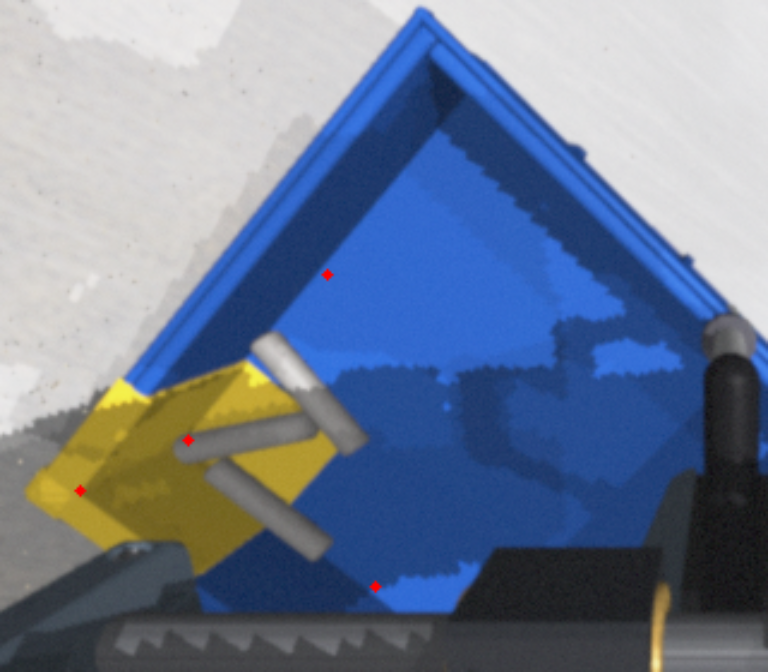

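The pins are at rest in the corner. In the tote frame one end of the middle pin is in the corner, and the three pin centres are about 25, 36 and 51 mm from it. The wrist force (−4.8 N) nearly equals the whole weight (about 4.5 N), so I'll check whether the foot really bears on the bench by lowering slightly.

>>> {"name": "play_rows", "arguments": {
  "commands": [0,0,0,0.08,-0.06,0,0.8,0,0,0,0.16,-0.12,0,0.8,0,0,0,0.16,-0.12,0,0.8,0,0,0,0.16,-0.12,0,0.8,0,0,0,0.16,-0.12,0,0.8]
}}

```text
time_s: 15.12
tool_pos: [0.5474, 0.0103, 0.1786]
ee_rot: [90.2, 54.3, -58.5]
wrist_force: [1.6, -1.9, 0.2]
width: 0.119
```

```bash
python3 - <<'E'
from h import *
F=[];T=[]
for i in range(6):
    p,d=optics.camera('scene');s=sensors.observe();F.append(s['wrist_force']);T.append(s['ft_torque'])
print(np.mean(F,0),np.std(F,0),np.mean(T,0),np.std(T,0),s['tool_pos'])
cv2.imwrite('pics/s10.png',cv2.resize(p[180:270,220:350,::-1],None,fx=6,fy=6,interpolation=cv2.INTER_CUBIC))
E
python3 wl.py w10;python3 pins.py w10
```

```text
[ 0.74249578 -1.47040533  0.55695095] [0.52643783 0.28684765 0.32866684] [0.15131492 0.24503045 0.01059446] [0.03940813 0.03431788 0.03734314] [0.54738534 0.01032391 0.17850302]
15.425 J [ 19.8  15.5 110.6 -44.2  55.  105. ] p [0.5474 0.0103 0.1785] yawy -58.7 F [ 1.2 -1.6  0.7] w 1.1034683915044807
[[ 0.304  0.422 -0.854]
 [-0.497 -0.694 -0.52 ]
 [-0.813  0.583 -0.001]]
[-80. -80.   5.] [0.4926 0.1    0.0038] [ 87.9 213.3]
[-80. -80.  50.] [0.4789 0.1223 0.0404] [ 42.6 234.3]
[-85. -85.  50.] [0.4759 0.1272 0.0363] [ 32.2 234.3]
[-85. -85.   0.] [ 0.4911  0.1025 -0.0044] [ 83.6 211.4]
[ 85. -85.   0.] [ 0.4394 -0.0438  0.0652] [237.5 331.3]
[-85.  85.   0.] [0.6446 0.0815 0.0657] [213.7  54.2]
[85. 85.  0.] [ 0.5928 -0.0647  0.1352] [370.4 210.9]
[-85.  85.  50.] [0.6294 0.1062 0.1064] [187.   39.7]
[51.75 51.75 96.  ] [0.5437 0.0155 0.1861] [314.8 266.1]
tilt 35.507198010861444
```

View pics/s10.png

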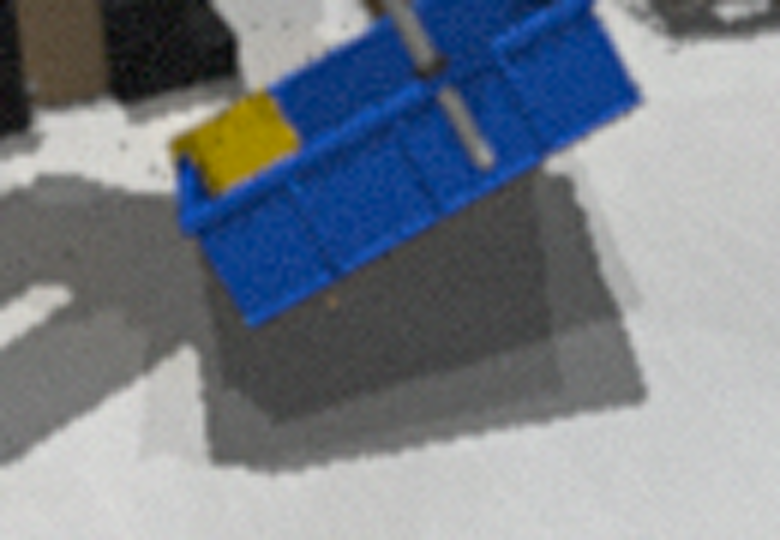

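View pics/w10.png

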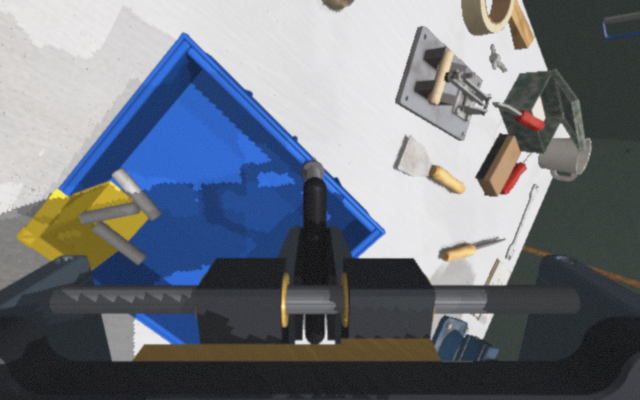

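```bash
cat > slip.py <<'E'
from pins import *
hsv=cv2.cvtColor(p,cv2.COLOR_RGB2HSV)
B=np.array([.05175,.05175,.096]);ax=np.array([1,-1,0])/2**.5
for s in np.arange(-2,8,1.):
    Q=Ro.from_rotvec(np.radians(s)*ax).as_matrix()
    X=[(Q@(np.array(v)/1000-B))+B for v in([-85,-85,50],[-85,85,50],[-85,-85,0],[85,85,50])]
    w=W(X);tz=(RT@Q)[2,2];print(s,'tilt',np.degrees(np.arccos(tz)).round(1),'foot z',w[2][2].round(4),proj(c,w)[[0,1,3]].round(1).tolist())
E
python3 slip.py w10 | tail -10
python3 - <<'E'
import cv2,numpy as np
for n in('w5','w10'):
    p=np.load(n+'.npz')['p'];hsv=cv2.cvtColor(p,cv2.COLOR_RGB2HSV)
    m=((abs(hsv[...,0].astype(int)-28)<8)&(hsv[...,1]>120)).astype(np.uint8);m[:170]=0;m[:,170:]=0;m[290:]=0
    m=cv2.morphologyEx(m,cv2.MORPH_OPEN,np.ones((3,3)))
    y,x=np.nonzero(m);print(n,x.min(),y[x==x.min()].mean())
    b=((abs(hsv[...,0].astype(int)-108)<14)&(hsv[...,1]>120)).astype(np.uint8);b[:, :100]=0;b[130:]=0;b[:,300:]=0
    b=cv2.morphologyEx(b,cv2.MORPH_OPEN,np.ones((3,3)))
    y,x=np.nonzero(b);print(y.min(),x[y==y.min()].mean())
E
```

```text
-2.0 tilt 33.5 foot z -0.0007 [[21.2, 238.2], [182.5, 38.8], [380.1, 232.8]]
-1.0 tilt 34.5 foot z -0.0026 [[26.8, 236.2], [184.8, 39.2], [381.6, 233.3]]
0.0 tilt 35.5 foot z -0.0044 [[32.2, 234.3], [187.0, 39.7], [383.0, 233.7]]
1.0 tilt 36.5 foot z -0.0061 [[37.6, 232.4], [189.3, 40.2], [384.4, 234.2]]
2.0 tilt 37.5 foot z -0.0078 [[42.9, 230.6], [191.6, 40.6], [385.8, 234.6]]
3.0 tilt 38.5 foot z -0.0095 [[48.1, 228.9], [193.8, 41.1], [387.2, 235.1]]
4.0 tilt 39.5 foot z -0.011 [[53.2, 227.2], [196.1, 41.5], [388.6, 235.6]]
5.0 tilt 40.5 foot z -0.0125 [[58.2, 225.6], [198.3, 41.9], [390.0, 236.1]]
6.0 tilt 41.5 foot z -0.014 [[63.2, 224.0], [200.6, 42.3], [391.4, 236.7]]
7.0 tilt 42.5 foot z -0.0154 [[68.0, 222.5], [202.8, 42.7], [392.8, 237.2]]
w5 25 233.0
32 187.5
w10 17 236.0
33 183.0
```

Run:
```python
from h import *
for i in range(8):
    p,d=optics.camera('wrist')
show()
a=np.load('w10.npz')['p'];print('pin area diff',np.abs(a[150:280,20:230].astype(int)-p[150:280,20:230]).mean())
q,d=optics.camera('top');o=np.load('top0.npz')['p']
for n,(x0,x1,y0,y1) in dict(mallet=(172,242,165,202),scraper=(390,462,150,178),core=(308,330,122,143)).items():
    print(n,np.abs(q[y0:y1,x0:x1].astype(int)-o[y0:y1,x0:x1]).mean())
from plant import job_done
print(job_done())
```

```text
15.875 J [ 19.8  15.5 110.6 -44.2  55.  105. ] p [0.5472 0.0104 0.1783] yawy -58.71 F [ 1.8 -1.2  0.1] w 1.1360733254947606
[[ 0.304  0.422 -0.854]
 [-0.497 -0.695 -0.52 ]
 [-0.813  0.582 -0.001]]
pin area diff 2.9216605616605618
mallet 7.3622908622908625
scraper 7.753306878306878
core 7.20995670995671
the job is handed in; nothing more can be done
None
```

The job is handed in at 15.9 s. The stray pin is in the tote with the two others, and the arm is holding the tote by its black bar with the yellow corner down. All three pins are at rest in that corner.

**Last checks**
- **Tilt:** about 34°. The tool turned 35.5°, but the bar slipped roughly 1.6° in the grip as I pressed the foot down.
- **Foot on the bench:** at the first stop the wrist carried nearly the whole weight (−4.8 N), so the foot was barely touching or just off the bench. I lowered it about 2 mm and the force went to about +0.5 N, so the foot now presses on the bench with roughly 5 N. The two side corners are level, about 65 mm up.
- **Pins:** their centres are about 25, 36 and 51 mm from the inner corner (measured just before the lowering). One pin lies end-first in the corner, one lies along a wall, and the furthest leans on the first pin and the other wall, so the stack is wedged rather than packed tight.
- **At rest:** the last two wrist pictures, about 0.4 s apart, show no visible movement in the pin area.
- **Placing force:** the wrist read 27 N as the pin was set down, against the 120 N limit.
- **Bystanders:** the mallet, scraper and sand core look unmoved in the top view. The image differences there are small, about 7 grey levels on average, and I take them to be noise and shadow.

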